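Index the ball head's panning disc by one click and lock it

ROBOT

A 7-joint arm with a two-finger parallel gripper is mounted at the origin on the work surface. World frame = base frame: x ahead of the robot, y to its left, z up, the work surface at z = 0. Lengths are in m, angles in rad, forces in N, time in s.
With the tool pointing down it reaches from about 0.4 to 0.85 m from the base axis. Payload 6.9 kg.
Tool frame: the origin (TCP) lies midway between the tips of the shut fingers; the grasp point (between the pads) lies behind it (ctrl.pinch_z is the z of the grasp point in the tool frame, in m); z points along the fingers, y is the direction in which the jaws open and shut (so a half turn about z gives the same grasp; the last joint's range is limited). The gripper opens to 85 mm and grips with 20 to 120 N. Pads are 22 mm wide; open, the fingers measure 114 mm over their backs; the gripper's body (76 mm by 85 mm) begins 54 mm behind the grasp point. The pads swing forward as they close: fully open they stand 13 mm farther back than shut.
Start: joints at [-1.028, 0.507, -0.238, 1.5, 0.126, 1.149, -0.155], TCP at [0.264, 0.566, 0.231] pointing down, gripper open.
Joint ranges: [-3.08, 3.08], [-0.24, 2.05], [-1.43, 1.35], [0, 2.5], [-1.52, 4.66], [0.17, 1.96], [-2.89, 2.89]. Speed limits (rad/s): [2.39, 2.39, 3.14, 3.14, 3.14, 3.14, 3.14].

INTERFACE

Orientations are given as a unit quaternion [w, x, y, z].
In Python, from station import ctrl, get_state, vision, ticket, models gives the robot as it stands. Calls block until the motion is done:
- ctrl.movep(position, orientation): joint-space move of the TCP to a pose.
- ctrl.movel(position, frame=None, max_speed=0.15): straight line of the TCP; frame=None keeps the orientation; max_speed is the mean speed in m/s.
- ctrl.set_joints(angles): joint-space move.
- ctrl.ungrasp() and ctrl.close_gripper(force=None): open the fingers fully, or close them until they stop; force is the grip in N (None keeps the last).
- ctrl.pause(seconds).
- ctrl.ik(position, orientation): joint angles nearest the present ones, or None.
- get_state(): the state.
- vision.grab_frame(name): name is "scene" or "top"; returns (picture, depth): 400x640x3 uint8, blue, green, red; 400x640 float32, m along the optical axis (not along the pixel's ray), 0 where there is no reading.
- vision.camera_info(name): a dict with "mtx" (3x3 intrinsics, pixels), "dist_coeffs" ([k1, k2, p1, p2, k3] as OpenCV has them; the pictures are not rectified), "R" (3x3) and "t" (3): a world point X has camera coordinates R X + t. Camera axes: x right, y down, z forward; pixel columns grow to the right and rows downward; lengths in m; the calibration is good to about 2 mm. A picture is of the moment at which its call begins. camera_info takes no time and is no camera call.
A pose or a line that the arm cannot do raises ctrl.Unreachable and nothing moves.
- ticket.close_job(): hands the job in, once; it reports no verdict.
Trained networks look in the newest picture that a camera, given by its name, has taken for a name from the list of things; names that differ only in an ending like _2 or _b are one class to them, and where a whole thing is asked for, a point or a joint stands for the part that bears it (a point fixed in the world has none). Each returns a list of dicts, best first, with "p" (0 to 1); they miss things now and then, are a little off and sometimes report something else, mostly with a low value. They report only what shows in the picture. A call takes as long as a camera call.
- models.recognise(camera, target): "point" ([column, row] in pixels, amid what is visible of it).
- models.masks_of(camera, target): "mask" (400x640 bool, what is visible of it) and "point" ([column, row] in pixels, amid what is visible of it).
The state is a dict: "time": time; "qpos": joint angles; "qd": joint speeds; "tau": joint torques, N m; "tcp_pos": TCP position; "eef_rot": TCP orientation; "contact_force": force on the tool from outside, world axes, zero at the start; "wrist_torque": the same for the moment, N m; "width": finger opening in m.
Only numpy, scipy, OpenCV 4.12 (cv2) and the standard library are available. Lean on these libraries where they do the work, as an engineer would, in place of code of your own. Each camera call takes 0.05 s, during which the arm holds its last target.

TASK

The clamped ball head carries a knurled panning disc with click stops. Press a fingertip on the disc and rub it round anticlockwise (seen from above) until it clicks into the very next stop; then, with the outside of the fingers, push the lock lever below it clockwise all the way to its end stop. Grip nothing, leave the other gear on the shelf where it is, and finish clear of everything.

Things in the scene. Friction and masses are not known exactly. Their poses are not given: they have to be found in the camera images.
- head: Black ball head in an aluminium desk clamp on a fixed 150 x 120 x 10 mm steel plate; origin at the plate's underside, below the disc's axis. x points to the middle one of three white stop marks (45 degrees apart) on a 114 mm wide black flange, top 108 mm above the shelf, 7 mm under the disc. The lock lever sticks out on the -x side.
- dial_center (a point): Centre of the panning disc's top at rest, 131 mm above the shelf, axes as head. Flat, grippy aluminium disc 92 mm wide (too wide to grasp), 16 mm thick, knurled rim, turning about the vertical. Sprung: sinks from about 1.5 N of push, its full 4 mm at about 7.5 N, then rigid; rises when let go. Only the lever's post, 86 mm or more away, stands higher near it (3 mm).
- dial_mark (a point): Point on the index line on the disc's top face (a 5 mm wide radial line, white on the black centre, black on the bare rim), 40 mm from the disc's centre; turns with the disc.
- dial (a joint): Turn of the disc in rad, growing anticlockwise seen from above. Click stops at -0.785, 0, +0.785 (index line over a flange mark); starts resting at -0.785 or 0, the next stop is 0.785 further. Let go between stops it springs into one of them (tipping points -0.39 and +0.39). Turning takes up to about 0.05 N m. Range -1.0 to +1.0.
- lock_tip (a point): Centre of the top of the lock lever's upright round post, 134 mm above the shelf. The post is 12 mm in diameter and 42 mm tall, 92 mm from the disc's axis, at the end of a flat arm (6 mm thick, at the post's foot) that reaches out from under the flange, and swings about the disc's axis. To be pushed sideways, not pinched.
- lock (a joint): Swing of the lock lever in rad about the disc's axis, growing clockwise seen from above: starts unlocked between 0 and 0.12, locked at its end stop at 0.84. It stays where it is left; pushing the post takes about 1 N.
- lens: Aluminium lens, a 66 mm wide, 64 mm tall cylinder standing upright; not to be disturbed. Origin at the centre of its underside.
- hood: Petal-shaped black plastic lens hood standing on its round end, 87 mm wide, up to 48 mm tall; not to be disturbed. Origin at the centre of its underside.
- filter: Glass filter lying flat, 76 mm wide, 7 mm thick; not to be disturbed. Origin at the centre of its underside.
- blower: Blue silicone blower standing upright, 62 mm wide, 125 mm tall, thin nozzle up; not to be disturbed. Origin at the centre of its underside.
- cap: Black lens cap lying flat, 66 mm wide, 8 mm thick; not to be disturbed. Origin at the centre of its underside.
- cardcase: Grey card case lying flat, 75 x 50 x 16 mm; not to be disturbed. Origin at the centre of its underside.
- brush: Small flat brush lying flat, 130 x 18 x 11 mm; not to be disturbed. Origin at the centre of its underside (within 5 mm).

How it is judged:
By the outcome, as a careful person would: the job done as asked, in the order asked, and still so for the second after the job is handed in, with the robot touching nothing.
It also fails if it takes over 45 s, if anything falls off the work surface, if the arm or the gripper's body presses on something with over 40 N, if the wrist force passes 120 N, or if a joint passes its speed limit or range.

## Working session

There is one attempt and no reset: what is moved stays moved. The work goes in short steps, each a Python script; the robot and the scene stay as the last script left them, time stands still between calls to the robot, and variables do not carry over. Pictures are saved under pics/ and viewed, and the job is handed in when it is done.

```bash
ls; mkdir -p pics
python3 - <<'E'
from station import ctrl,get_state,vision,ticket,models
import cv2
for n in("scene","top"):
    im,d=vision.grab_frame(n); cv2.imwrite(f"pics/{n}0.png",im)
    i=vision.camera_info(n); print(n,i)
    for t in("head","dial","dial_center","dial_mark","lock_tip","lock","lens","hood","filter","blower","cap","cardcase","brush"):
        r=models.recognise(n,t); print(t,[(x['point'],round(x['p'],2)) for x in r[:2]])
s=get_state();print(s['time'],s['tcp_pos'],s['eef_rot'],s['contact_force'],s['width'],ctrl.pinch_z)
E
```

```text
pics
scene {'mtx': array([[442.88782287,   0.        , 311.82195714],
       [  0.        , 442.88782287, 197.89428131],
       [  0.        ,   0.        ,   1.        ]]), 'dist_coeffs': array([0.00079274, 0.        , 0.        , 0.        , 0.        ]), 'R': array([[ 0.7167234 ,  0.69697673,  0.02304354],
       [ 0.40854944, -0.3928862 , -0.82384937],
       [-0.56515036,  0.59988655, -0.56634018]]), 't': array([-0.44741733, -0.15225764,  1.27494375])}
head [([348.1, 198.6], 0.61)]
dial [([347.9, 165.2], 0.85)]
dial_center [([350.7, 199.8], 0.91)]
dial_mark [([347.9, 168.3], 0.78), ([349.8, 197.8], 0.18)]
lock_tip [([317.7, 163.0], 0.52)]
lock [([315.0, 161.9], 0.46)]
lens [([415.3, 185.3], 0.71)]
hood [([285.0, 220.3], 0.56)]
filter [([382.1, 181.1], 0.52)]
blower [([386.4, 243.3], 0.81)]
cap [([279.4, 202.8], 0.95)]
cardcase [([327.4, 262.0], 0.63)]
brush [([427.5, 222.7], 0.95)]
top {'mtx': array([[388.48847588,   0.        , 325.69080812],
       [  0.        , 388.48847588, 202.00768089],
       [  0.        ,   0.        ,   1.        ]]), 'dist_coeffs': array([0.00564936,
[... 198 characters left out ...]
1, -1.71640915e-03, -9.79477297e-01]]), 't': array([0.05426127, 0.63628362, 0.7549492 ])}
head [([280.5, 226.0], 0.56)]
dial []
dial_center [([280.2, 222.6], 0.87)]
dial_mark [([272.2, 218.1], 0.92)]
lock_tip [([285.1, 256.5], 0.62)]
lock [([237.7, 158.5], 0.51)]
lens [([204.8, 189.8], 0.72)]
hood [([360.5, 227.1], 0.83), ([284.2, 225.0], 0.2)]
filter [([211.2, 253.3], 0.7), ([312.8, 153.2], 0.18)]
blower [([308.6, 152.5], 0.97)]
cap [([318.5, 295.0], 0.81), ([288.8, 256.0], 0.29)]
cardcase []
brush [([240.6, 160.5], 0.61)]
1.4 [0.26440001 0.56629263 0.23126942] [-1.53851388e-05  2.16664851e-01  9.76246045e-01 -2.65292853e-05] [-0.30391097 -0.18514725  0.44853537] 0.08530152396043045 -0.0187
```

Run:
```python
import cv2
a=cv2.imread("pics/top0.png"); cv2.imwrite("pics/topc.png",cv2.resize(a[120:320,180:420],None,fx=3.3,fy=3,interpolation=cv2.INTER_CUBIC))
a=cv2.imread("pics/scene0.png"); cv2.imwrite("pics/scenec.png",cv2.resize(a[110:300,230:470],None,fx=3.3,fy=3.1,interpolation=cv2.INTER_CUBIC))
```

```text
(no output)
```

View pics/topc.png

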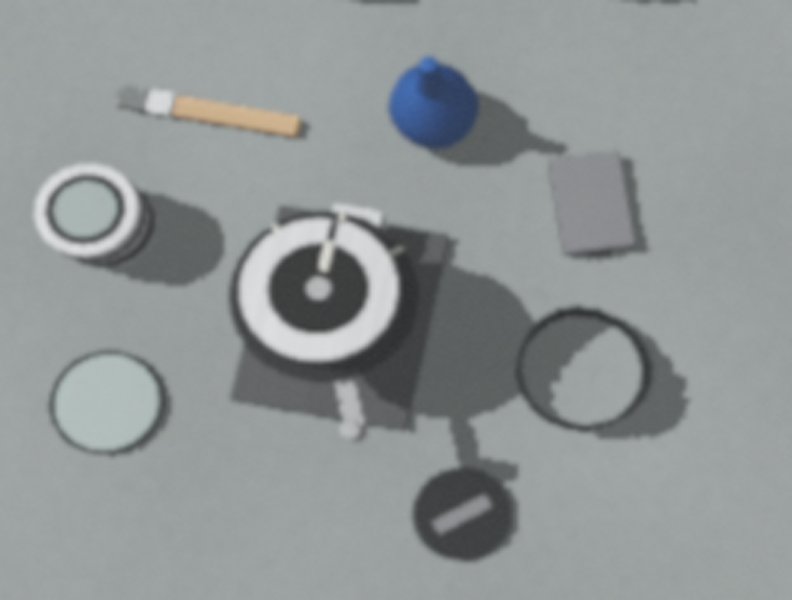

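View pics/scenec.png

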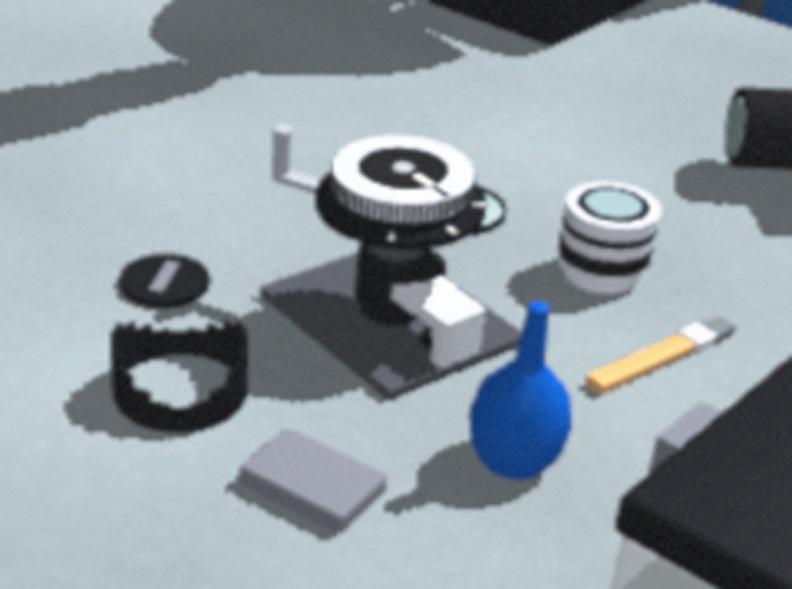

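View pics/top0.png

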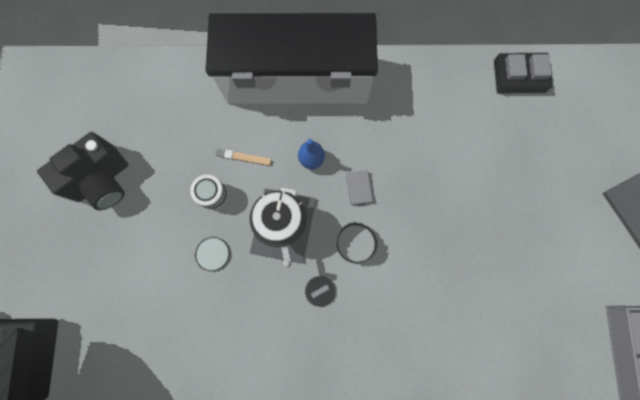

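```bash
cat > h.py <<'E'
from station import ctrl,get_state,vision,ticket,models
import cv2,numpy as np
def ray(n,px,z):
    i=vision.camera_info(n)
    u=cv2.undistortPoints(np.array(px,float).reshape(-1,1,2),i['mtx'],i['dist_coeffs']).reshape(-1,2)
    d=np.c_[u,np.ones(len(u))]@i['R']; c=-i['R'].T@i['t']
    return c+d*((z-c[2])/d[:,2])[:,None]
def proj(n,P):
    i=vision.camera_info(n)
    return cv2.projectPoints(np.array(P,float).reshape(-1,1,3),cv2.Rodrigues(i['R'])[0],i['t'],i['mtx'],i['dist_coeffs'])[0].reshape(-1,2)
def rectify(n,im,c,z,half=0.12,s=2500):
    # orthophoto at height z: right=-y, up=+x
    N=int(2*half*s); g=(np.arange(N)+.5)/s-half
    Y,X=np.meshgrid(c[1]-g,c[0]-g)
    p=proj(n,np.c_[X.ravel(),Y.ravel(),np.full(N*N,z)]).astype(np.float32).reshape(N,N,2)
    return cv2.remap(im,p[...,0],p[...,1],cv2.INTER_CUBIC)
E
python3 - <<'E'
from h import *
def crop2px(p): return [180+(p[0]+.5)/3.3-.5,120+(p[1]+.5)/3-.5]
T=lambda p,z:ray("top",[crop2px(p)],z)[0].round(4)
c=T((319,288),.131);print("center hub",c)
print("lock",T((350,428),.134))
im=cv2.imread("pics/top0.png"); d=cv2.imread("pics/scene0.png")
for n,i in(("top",im),("scene",d)):
    for z in(.131,.108): cv2.imwrite(f"pics/ort_{n}_{int(z*1000)}.png",rectify(n,i,c,z))
cv2.imwrite("pics/ort.png",np.vstack([np.hstack([cv2.resize(cv2.imread(f"pics/ort_{n}_{z}.png"),(300,300)) for z in(131,108)]) for n in("top","scene")]))
for n,p in dict(lens=(86,208,.064),hood=(583,368,.048),filter=(107,402,.007),cap=(464,513,.008),blower=(428,62,.125),card=(595,202,.016)).items(): print(n,T(p[:2],p[2]))
print("box",ray("top",[(207,73),(377,73),(305,75)],.1))
E
```

```text
center hub [0.5965 0.1465 0.131 ]
lock [0.5076 0.1267 0.134 ]
lens [0.666  0.3062 0.064 ]
hood [ 0.5529 -0.0129  0.048 ]
filter [0.5335 0.3017 0.007 ]
cap [0.453  0.0639 0.008 ]
blower [0.7513 0.0838 0.125 ]
card [ 0.6808 -0.0262  0.016 ]
box [[ 0.91519348  0.30673236  0.1       ]
 [ 0.91379098 -0.06092199  0.1       ]
 [ 0.90973462  0.09485021  0.1       ]]
```

View pics/ort.png

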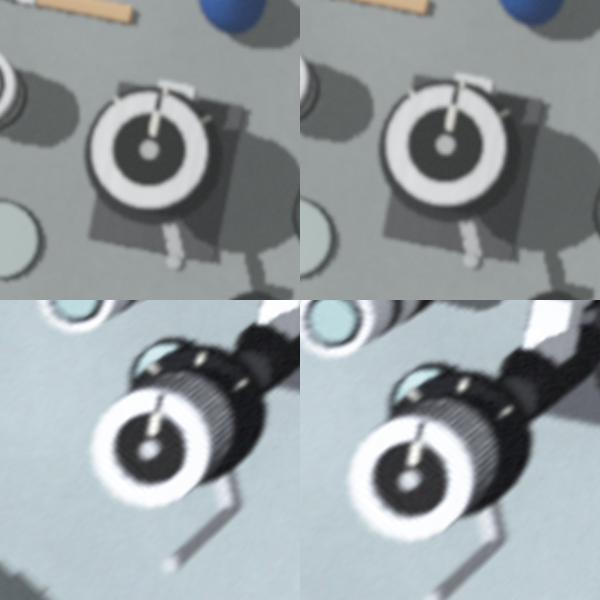

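The orthophotos show the index line about 10° right of +x, lined up with the middle flange mark. The marks sit at -35°, 10.5° and 55°, so dial = 0 and the target is +0.785. Both cameras put the centre at about (0.5965, 0.1465), and the lever post is 91 mm from the axis, which fits the given 92 mm. Next I press and rub.

```bash
cat >> h.py <<'E'
from scipy.spatial.transform import Rotation
C=np.array([.5965,.1465])
def quat(yaw): # tool y axis at world angle yaw, z down
    y=np.array([np.cos(yaw),np.sin(yaw),0]);z=np.array([0,0,-1.]);x=np.cross(y,z)
    q=Rotation.from_matrix(np.c_[x,y,z]).as_quat(); return np.array([q[3],q[0],q[1],q[2]])
def pt(r,a,z): return np.array([C[0]+r*np.cos(a),C[1]+r*np.sin(a),z])
def F(): s=get_state(); return np.array(s['contact_force']).round(2),np.array(s['tcp_pos']).round(4),round(s['time'],2)
E
python3 - <<'E'
from h import *
D=np.radians
for r,a,z,y in[(.03,40,.16,40),(.03,86,.128,86),(.092,216,.16,126),(.092,216,.113,126),(.092,150,.113,60)]:
    q=ctrl.ik(pt(r,D(a),z),quat(D(y))); print(a,None if q is None else np.round(q,2))
ctrl.close_gripper(); print(F(),get_state()['width'])
ctrl.movep(pt(.03,D(40),.17),quat(D(40))); print(F(),get_state()['qpos'])
ctrl.movel(pt(.03,D(40),.136),max_speed=.08); f0=F();print(f0)
for z in(.131,.130,.129,.128):
    ctrl.movel(pt(.03,D(40),z),max_speed=.02); f=F();print(z,f)
    if f[0][2]-f0[0][2]>5: break
E
```

```text
40 [-0.25  0.59 -0.08  1.56  0.05  1.    0.35]
86 [-0.18  0.6  -0.24  1.64  0.17  0.92  1.02]
216 [ 0.04  0.45 -0.38  1.85  0.21  0.88  1.76]
216 [ 0.04  0.51 -0.39  1.91  0.27  0.77  1.7 ]
150 [-0.3   0.52 -0.15  1.85  0.11  0.78  0.54]
(array([0.  , 0.38, 0.88]), array([0.2644, 0.5663, 0.2313]), 2.17) -0.00018967831302782654
(array([-0.26,  0.48, -0.36]), array([0.619 , 0.1678, 0.1702]), 4.11) [-0.25299109  0.57629927 -0.08261374  1.54251991  0.05138245  1.02458672
  0.3517752 ]
(array([0.14, 0.37, 0.63]), array([0.6195, 0.166 , 0.1359]), 4.68)
0.131 (array([1.46, 0.18, 1.18]), array([0.6196, 0.1658, 0.1312]), 5.08)
0.13 (array([-1.07, -1.11,  2.98]), array([0.6197, 0.1659, 0.1303]), 5.33)
0.129 (array([0.97, 1.01, 4.43]), array([0.6197, 0.1659, 0.1293]), 5.58)
0.128 (array([-0.88,  0.22,  5.75]), array([0.6197, 0.1659, 0.1283]), 5.83)
```

Run:
```python
from h import *
D=np.radians
for k in range(1,9):
    a=D(40)+.80*k/8
    ctrl.movel(pt(.03,a,.128),frame=quat(a),max_speed=.03)
    if k%2==0: print(k,F())
print(F())
ctrl.movel(pt(.03,a,.150),max_speed=.08)
ctrl.movel(pt(.03,a,.24),max_speed=.15)
ctrl.movep(pt(.16,D(216),.24),quat(D(126))); print(F())
for n in("top","scene"):
    im,d=vision.grab_frame(n); cv2.imwrite(f"pics/{n}1.png",im)
    cv2.imwrite(f"pics/o1{n}.png",rectify(n,im,C,.131,half=.12,s=1600))
cv2.imwrite("pics/ort1.png",np.hstack([cv2.imread(f"pics/o1{n}.png") for n in("top","scene")]))
```

```text
2 (array([ 1.11, -0.75,  5.04]), array([0.616 , 0.1695, 0.1285]), 6.33)
4 (array([ 0.25, -1.  ,  4.99]), array([0.6107, 0.1732, 0.1285]), 6.83)
6 (array([-2.18,  1.17,  5.53]), array([0.6043, 0.1757, 0.1282]), 7.33)
8 (array([0.61, 0.76, 4.8 ]), array([0.5989, 0.1767, 0.1284]), 7.83)
(array([0.61, 0.76, 4.8 ]), array([0.5989, 0.1767, 0.1284]), 7.83)
(array([ 0.17,  0.55, -0.37]), array([0.4677, 0.0528, 0.2398]), 9.82)
```

View pics/ort1.png

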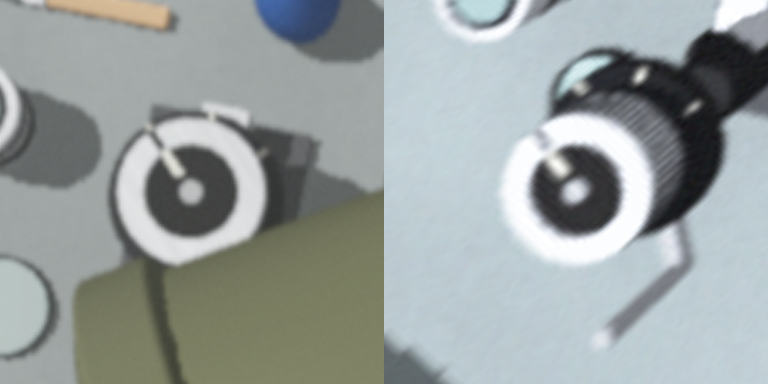

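The index line now points at about 34° left, over the left mark, so the dial has clicked to +0.785. The lever post hasn't moved. Next I push the lever.

Run:
```python
from h import *
D=np.radians
a=D(218)
ctrl.movep(pt(.092,a,.16),quat(a-np.pi/2))
ctrl.movel(pt(.092,a,.112),max_speed=.1); f0=F();print(f0)
def tang():
    fs=[]
    for _ in range(4):
        fs.append(get_state()['contact_force']); ctrl.pause(.02)
    f=np.mean(fs,0)-f0[0]; return f@np.array([-np.sin(a),np.cos(a),0])  # + = opposing clockwise push
while a>D(140):
    a-=D(4) if a>D(168) else D(1.5)
    ctrl.movel(pt(.092,a,.112),frame=quat(a-np.pi/2),max_speed=.06)
    t=tang(); print(round(np.degrees(a),1),round(t,2),F()[1:])
    if t>6: break
```

```text
(array([0.81, 0.06, 0.33]), array([0.5244, 0.0898, 0.1129]), 11.05)
214.0 -0.33 (array([0.5207, 0.0951, 0.1126]), 11.38)
210.0 0.03 (array([0.5171, 0.1003, 0.1121]), 11.7)
206.0 -0.04 (array([0.514 , 0.1059, 0.112 ]), 12.03)
202.0 -0.59 (array([0.5114, 0.1118, 0.112 ]), 12.35)
198.0 -0.4 (array([0.5091, 0.1178, 0.112 ]), 12.68)
194.0 -0.15 (array([0.5073, 0.124 , 0.112 ]), 13.0)
190.0 -0.32 (array([0.506 , 0.1303, 0.112 ]), 13.32)
186.0 0.09 (array([0.505 , 0.1366, 0.112 ]), 13.65)
182.0 0.06 (array([0.5046, 0.143 , 0.112 ]), 13.97)
178.0 0.23 (array([0.5045, 0.1495, 0.112 ]), 14.3)
174.0 0.17 (array([0.505 , 0.1559, 0.112 ]), 14.62)
170.0 0.29 (array([0.5058, 0.1622, 0.112 ]), 14.95)
166.0 -0.05 (array([0.5072, 0.1685, 0.112 ]), 15.28)
164.5 0.44 (array([0.5078, 0.1709, 0.112 ]), 15.59)
163.0 0.74 (array([0.5085, 0.1734, 0.112 ]), 15.91)
161.5 0.24 (array([0.5093, 0.1757, 0.112 ]), 16.23)
160.0 -0.13 (array([0.51 , 0.178, 0.112]), 16.54)
158.5 0.39 (array([0.5109, 0.1803, 0.112 ]), 16.86)
157.0 0.34 (array([0.5118, 0.1825, 0.112 ]), 17.18)
155.5 5.79 (array([0.5121, 0.1834, 0.1118]), 17.49)
154.0 10.98 (array([0.5119, 0.1839, 0.1117]), 17.81)
```

The force rose sharply to 11 N at a finger angle of about 156°, which looks like the end stop. I'll back off, lift, and look.

Run:
```python
from h import *
D=np.radians
a=D(170)
ctrl.movel(pt(.095,a,.112),frame=quat(a-np.pi/2),max_speed=.08)
ctrl.movel(pt(.095,a,.25),max_speed=.15)
ctrl.movep([.35,-.25,.30],quat(D(40))); print(F())
for n in("top","scene"):
    im,d=vision.grab_frame(n); cv2.imwrite(f"pics/{n}2.png",im)
    cv2.imwrite(f"pics/o2{n}.png",rectify(n,im,C,.134,half=.12,s=1600))
    for t in("lock_tip","dial_mark"):
        r=models.recognise(n,t)
        for x in r[:2]:
            P=ray(n,[x['point']],.134 if t=="lock_tip" else .131)[0]; v=P[:2]-C
            print(n,t,round(x['p'],2),x['point'],P.round(4),np.hypot(*v).round(4),np.degrees(np.arctan2(v[1],v[0])).round(1))
cv2.imwrite("pics/ort2.png",np.hstack([cv2.imread(f"pics/o2{n}.png") for n in("top","scene")]))
```

```text
(array([ 1.18, -0.24,  0.49]), array([ 0.351 , -0.249 ,  0.2998]), 20.98)
top lock_tip 0.61 [255.7, 251.2] [0.5285 0.1834 0.134 ] 0.0773 151.5
top lock_tip 0.22 [363.4, 228.6] [ 0.5703 -0.02    0.134 ] 0.1685 -98.9
top dial_mark 0.85 [274.9, 220.4] [0.5873 0.149  0.131 ] 0.0095 164.7
scene lock_tip 0.52 [343.2, 148.4] [0.543  0.1808 0.134 ] 0.0635 147.3
scene dial_mark 0.75 [351.0, 169.0] [0.6109 0.1278 0.131 ] 0.0236 -52.6
scene dial_mark 0.73 [286.7, 221.1] [ 0.6481 -0.0922  0.131 ] 0.2442 -77.8
```

View pics/ort2.png

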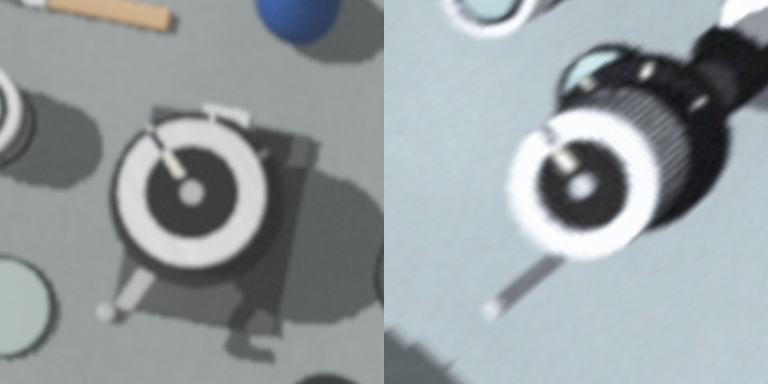

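View pics/top2.png

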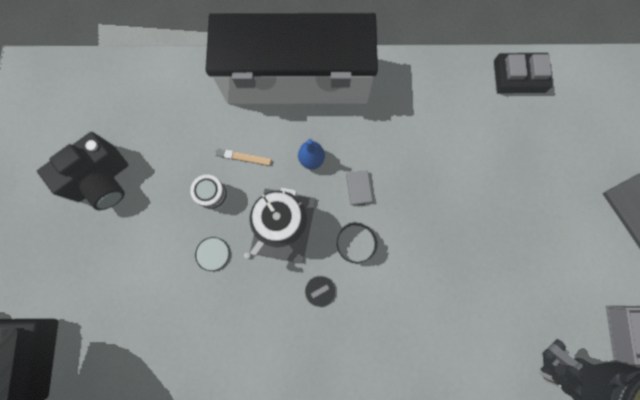

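The post is at about 144°, a swing of about 48° (0.84 rad) from its start. The disc line is over the left mark, the other gear hasn't moved and the arm is clear.

```bash
python3 -c "
from h import *
ticket.close_job(); print(F())"
```

```text
the job is handed in; nothing more can be done
the job is handed in; nothing more can be done
```

The job is done and handed in: the disc is at its next stop and the lock lever is at its end stop. The arm finished about 21 s into the 45 s limit.

- **Disc:** it started at 0. With the fingers shut, I pressed on it with about 5 N, rubbed it 0.80 rad anticlockwise and lifted off. The index line now sits over the left flange mark (+0.785) in both cameras, and it was still there after the lever push.
- **Lock lever:** I pushed the post clockwise with the outside of the shut fingers until the force rose sharply from under 1 N to about 11 N. In the top camera's picture it swung from about 192° to 144°, about 0.84 rad, which matches the end stop.
- **Other gear:** nothing else shifted between the first and last pictures, and the arm ended well clear of everything.

**Disagreements:** in the last pictures the network's points for the post and the index line were off. The post came out at a radius of 64–77 mm instead of 92, and the index points fell well off the line. I relied on the rectified pictures and the force reading instead.

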